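Third storage jar from the blocked drawer

TASK

A storage jar is missing from the bamboo tray: it is in the glass-topped drawer box, whose drawer cannot open because a spice jar and a salt shaker stand in front of it. With the drawer still shut, move those two well out of its way, then pull the drawer well out, take the jar with the round wooden lid and stand it in the middle of the free well of the tray, leaving the two jars there as they are. Shut the drawer fully and put the spice jar and the salt shaker back, each in the very spot where it stood; none of these may be knocked over.

Things in the scene. Friction and masses are not known exactly. Their poses are not given: they have to be found in the camera images.
- jar_mid (a point): Storage jar to fetch: clear glass, 56 mm across, 109 mm high, flat round wooden lid 61 mm across (the top 12 mm, fixed on), 0.2 to 0.3 kg; grasp glass or lid from above. The point is its centre, 54.5 mm above its base. At the start it stands in the shut drawer, near its front, seen through the box's clear top. z up; yaw does not matter. Above the box hang hood and cabinets (x > 0.64, z > 0.53).
- spice_jar_mid (a point): Spice jar: slim straight glass with green dried herbs and a label, black screw cap, 41 mm across, 105 mm high, 0.09 to 0.15 kg. The point is its centre, 52.5 mm above its base; z up, yaw does not matter. It stands on one of two like cork coasters in front of the drawer (76 mm across, 6 mm thick, fixed, tops at z = 0.031), left or right: this changes.
- salt_shaker_mid (a point): Salt shaker: clear glass, grey domed metal top, 44 mm across, 90 mm high (the top 20 mm narrows to 34 mm), about 0.1 kg. The point is its centre, 45 mm above its base; z up, yaw does not matter. It stands on the other coaster. Bare worktop (z = 0) between the hob cover and the air fryer, x 0.38 to 0.60, y -0.15 to -0.03, has room for both things meanwhile.
- drawer_handle (a point): Middle of the drawer's handle: level steel bar 10 mm thick, 110 mm long, 42 mm in front of the drawer's front (37 mm free behind it), on two stems 42 mm either side of the middle; z = 0.137. Axes: y along the bar, x into the box (pull along -x), z up. Fixed box on a board that covers the hob (board's top z = 0.025): pale wood with a clear glass top, 210 mm wide, 250 mm deep, top at z = 0.171.
- drawer (a joint): How far the drawer is out, in m: 0 shut, 0.15 fully out (stop); 1 to 2 N of friction, stays where left. It passes 8 mm above the coasters, not over things on them. The jar rides along, and from 0.14 on stands clear of the box. Floor z = 0.046, 170 mm between sides (tops z = 0.086), front panel top z = 0.156. A small bottle and a tea light stand loose in its rear half.
- free_well: Free well of the bamboo tray, marked by a flat cork disc 52 mm across on its floor. Origin: centre of the well's floor, z = 0.008. Tray fixed, 84 x 262 mm, three wells 4 mm deep in a row, 82 mm apart; the other two hold a jar; which is free changes. y along the tray, x across it (free on both sides), z up. Beyond it stands the air fryer, 300 mm high (x > 0.535, y -0.03 to 0.39).
- tray_jar_a_mid (a point): One of the two like jars (glass, wooden lid 61 mm across, 109 mm high) that stand in the other wells of the tray, loose; leave it alone. The point is its centre, 54.5 mm above its base.
- tray_jar_b_mid (a point): The other of the two jars that stand in the tray, loose; leave it alone. The point is its centre, 54.5 mm above its base.
Things that resemble listed ones, but are neither listed nor needed, are in the scene too. What is shaped like the part that bears salt_shaker_mid but blue is not meant.

How it is judged:
On the way, in this order (a step that is already met when the one before it is completed fails the run):
1. with the drawer still shut, the spice jar and the salt shaker have both been moved away (value of joint drawer below 0.02 m and distance of each of spice_jar_mid, salt_shaker_mid from where it was at the start of the episode above 0.04 m), for 0.2 s.
2. the drawer has been pulled out by more than 110 mm (value of joint drawer above 0.11 m), for 0.2 s.
At the end, for the whole second after the job is handed in: The drawer is shut (within 8 mm); the fetched jar stands upright in the free well, within 12 mm of its centre; the spice jar and the salt shaker stand upright, each within 15 mm of where it stood at the start; all are at rest (value of joint drawer below 0.008 m and horizontal distance between jar_mid and free_well below 0.012 m and z of jar_mid in the frame of free_well below 0.058 m and angle between each of jar_mid, spice_jar_mid, salt_shaker_mid's own z axis and vertical below 0.1 rad and distance of each of spice_jar_mid, salt_shaker_mid from where it was at the start of the episode below 0.015 m and linear speed of each of jar, spice_jar, salt_shaker below 0.02 m/s); the robot touches nothing.
It fails at once if a storage jar, the spice jar or the salt shaker is knocked over (angle between any of jar_mid, spice_jar_mid, salt_shaker_mid, tray_jar_a_mid, tray_jar_b_mid's own z axis and vertical above 0.6 rad).
It fails at once if one of the two jars already on the tray is shifted by more than 15 mm (distance of any of tray_jar_a_mid, tray_jar_b_mid from where it was at the start of the episode above 0.015 m).
It also fails if it takes over 134 s, if anything falls off the work surface, if the arm or the gripper's body presses on something with over 40 N, if the wrist force passes 120 N, or if a joint passes its speed limit or range.

ROBOT

A 6-joint arm with a two-finger parallel gripper is mounted at the origin on a cart in front of the work surface, level with it; the furniture and walls round the work are solid. World frame = base frame: x ahead of the robot, y to its left, z up, the work surface at z = 0. Lengths are in m, angles in rad, forces in N, time in s.
With the tool pointing down it reaches from about 0.3 to 1 m from the base axis. Payload 5.1 kg.
Tool frame: the origin (TCP) lies at the very end of the fingers, on their centre line; the grasp point (between the pads) lies arm.hold_point_z behind it (arm.hold_point_z is the distance from the TCP to the grasp point, in m); z points along the fingers, y is the line along which they close (so a half turn about z gives the same grasp; the last joint's range is limited). The gripper opens to 95 mm and grips with 3 to 60 N. Pads are 20 mm wide; open, the fingers measure 119 mm over their backs; the gripper's body (75 mm by 180 mm) begins 59 mm behind the grasp point.
Start: joints at [1.115, 0.124, 1.65, -0, 1.367, -0.083], TCP at [0.237, 0.605, 0.215] pointing down, gripper open.
Joint ranges: [-2.61, 2.61], [-1.02, 2.33], [0.03, 2.71], [-1.35, 4.49], [0.32, 2.68], [-2.91, 2.91]. Speed limits (rad/s): [2.57, 2.57, 3.14, 3.14, 3.14, 3.14].

INTERFACE

Orientations are given as a rotation vector (axis times angle).
In Python, from plant import arm, vision, finish_job gives the robot as it stands.
- The arm moves only by the tool send_rows, never from a script. Its argument "targets" is a list of rows, each a list of 7 numbers: the closure, from -1 (fully open) to 1 (shut), then the shift along the world's x, y, z in cm, then the turn, a rotation vector about the world's x, y, z in rad. In form: [[fingers, dx, dy, dz, ax, ay, az], ...]. A call has 1 to 10 rows; each row is the pose to reach, as a shift and turn from the pose commanded when the call began; what a row does not reach only later rows make up. A row lasts 1/8 s, in which the tool goes at most 62.5 mm and 10.7 degrees, less where a joint would pass 70% of its speed; a pose out of reach is approached as far as the arm can. A call with a gripper value outside its range is refused whole. The fingers move at their own pace and stop on an object; "grip_force" is the grip in N (left out, the last holds). Time passes only in rows, so rows that repeat a pose let the fingers close. It gives the time, the measured TCP pose, the force, the opening and the grip force at its end, in the units of the state.
- arm.observe(): the state, without advancing time (a new reading comes with each control period).
- vision.snapshot(name): name is "scene" or "top" or "wrist"; returns a dict with "frame" (400x640x3 uint8, red, green, blue), "z_map" (400x640 float32, m along the optical axis (not along the pixel's ray), 0 where there is no reading), "K" (3x3 intrinsics, pixels), "eye" and "orientation" of the camera in the world. Camera axes: x right, y down, z forward; pixel columns grow to the right and rows downward; lengths in m; the calibration is good to about 2 mm. A picture is of the moment at which its call begins.
- finish_job(): hands the job in; it is judged then, once.
Trained networks look in a picture, given as the dict that the camera call returned (one of the last four; its "shot" number tells which), for a name from the list of things; names that differ only in an ending like _2 or _b are one class to them, and where a whole thing is asked for, a point or a joint stands for the part that bears it (a point fixed in the world has none). Each returns a list of dicts, best first, with "confidence" (0 to 1); they miss things now and then, are a little off and sometimes report something else, mostly with a low value. They report only what shows in the picture. A call takes as long as a camera call. They do not tell look-alikes from the thing itself.
- vision.trace(picture, target): "region" (400x640 bool, what is visible of it) and "location" ([column, row] in pixels, amid what is visible of it).
- vision.landmark_of(picture, target): "location" ([column, row] in pixels: a listed point, or the origin of a listed thing).
The state is a dict: "t": time; "q": joint angles; "dq": joint speeds; "joint_torque": joint torques, N m; "tool_pos": TCP position; "ee_rot": TCP orientation; "contact_force": force on the tool from outside, world axes, zero at the start; "ft_torque": the same for the moment, N m; "gripper_width": finger opening in m; "grasp_force": force on a finger pad.
Only numpy, scipy, OpenCV 4.12 (cv2) and the standard library are available. Lean on these libraries where they do the work, as an engineer would, in place of code of your own. Each camera call takes 0.05 s, during which the arm holds its last target. There are 200 camera calls.

## Working session

There is one attempt and no reset: what is moved stays moved. The work goes in short steps, Python scripts to look and compute and a tool call to move; the robot and the scene stay as the last step left them, time stands still between calls to the robot, and variables do not carry over. Pictures are saved under pics/ and viewed, at most 14 in all, crops included, and the job is handed in when it is done.

Besides the shell and the picture viewer there is one more tool, called after "Request:" as name(argument=value, ...) on one line, values as JSON. send_rows: Moves the arm, as the interface text tells. Its arguments: {"type":"object","properties":{"targets":{"type":"array"},"grip_force":{"type":"number"}},"required":["targets"]}

```bash
mkdir -p pics; ls; cat > h.py <<'E'
import numpy as np, cv2
from plant import arm, vision, finish_job
from scipy.spatial.transform import Rotation as R
def rot(o):
    o=np.array(o,float)
    if o.shape==(3,3): return o
    return R.from_rotvec(o).as_matrix() if o.size==3 else R.from_quat(o).as_matrix()
def ray(p,px):
    K=np.array(p["K"]);d=np.linalg.solve(K,[px[0],px[1],1.]);return rot(p["orientation"])@d
def atz(p,px,z):
    d=ray(p,px);e=np.array(p["eye"]);return e+d*(z-e[2])/d[2]
def dep(p,px):
    c,r=int(round(px[0])),int(round(px[1]));z=p["z_map"][max(r-1,0):r+2,max(c-1,0):c+2]
    z=z[z>0]
    return np.array(p["eye"])+ray(p,px)*np.median(z) if z.size else None
def save(p,n): cv2.imwrite("pics/"+n,p["frame"][:,:,::-1])
E
python3 - <<'E'
from h import *
np.set_printoptions(precision=3,suppress=True)
print(arm.hold_point_z, arm.observe())
H={"jar_mid":.1,"spice_jar_mid":.0835,"salt_shaker_mid":.076,"drawer_handle":.137,"free_well":.008,"tray_jar_a_mid":.0625}
for n in("scene","top"):
    p=vision.snapshot(n);save(p,n+"0.png");print(n,p["eye"],p["orientation"])
    for k,z in H.items():
        for d in vision.landmark_of(p,k)[:4]:
            print(k,np.round(d["confidence"],2),np.round(d["location"]),atz(p,d["location"],z),dep(p,d["location"]))
E
```

```text
pics
0.0188 {'t': 0.0, 'q': array([ 1.115,  0.125,  1.652, -0.   ,  1.367, -0.083]), 'dq': array([ 0.   , -0.002,  0.   ,  0.   , -0.   , -0.   ]), 'joint_torque': array([ -0.001, -41.76 , -35.993,   0.077,   0.049,  -0.   ]), 'tool_pos': array([0.236, 0.605, 0.213]), 'ee_rot': array([-0.582, -3.087,  0.003]), 'contact_force': array([-0.129,  0.416, -1.546]), 'ft_torque': array([-0.024,  0.015, -0.041]), 'grasp_force': 0.0, 'gripper_width': 0.0952622877790591}
scene [ 0.071 -0.986  0.951] [-2.226  0.503 -0.238]
spice_jar_mid 0.9 [338. 239.] [ 0.488 -0.239  0.083] [ 0.484 -0.246  0.092]
spice_jar_mid 0.68 [267. 172.] [0.421 0.127 0.084] [0.418 0.12  0.089]
salt_shaker_mid 0.9 [347. 278.] [ 0.45  -0.364  0.076] [ 0.444 -0.373  0.089]
salt_shaker_mid 0.81 [339. 213.] [ 0.545 -0.139  0.076] [ 0.563 -0.107  0.043]
drawer_handle 0.88 [377. 238.] [ 0.556 -0.324  0.137] [ 0.603 -0.259  0.058]
free_well 0.59 [259. 174.] [0.423 0.226 0.008] [0.422 0.221 0.012]
tray_jar_a_mid 0.57 [267. 173.] [0.427 0.153 0.062] [0.417 0.12  0.088]
top [ 0.431 -0.065  1.314] [-2.172  2.19  -0.07 ]
spice_jar_mid 0.75 [380. 213.] [ 0.485 -0.221  0.083] [ 0.483 -0.215  0.137]
salt_shaker_mid 0.7 [338. 180.] [ 0.577 -0.106  0.076] [ 0.575 -0.105  0.088]
salt_shaker_mid 0.64 [429. 225.] [ 0.451 -0.355  0.076] [ 0.45  -0.345  0.118]
drawer_handle 0.72 [246. 231.] [0.438 0.139 0.137] [0.438 0.143 0.117]
drawer_handle 0.71 [420. 187.] [ 0.551 -0.319  0.137] [ 0.55  -0.319  0.14 ]
free_well 0.65 [224. 235.] [0.426 0.226 0.008] [0.426 0.226 0.007]
tray_jar_a_mid 0.73 [245. 233.] [0.434 0.153 0.062] [0.434 0.144 0.117]
```

View pics/scene0.png

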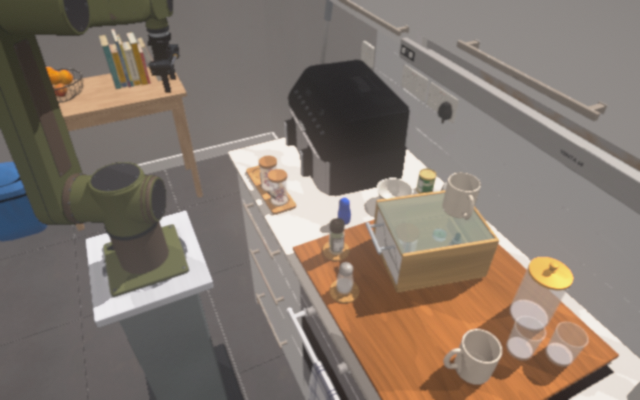

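View pics/top0.png

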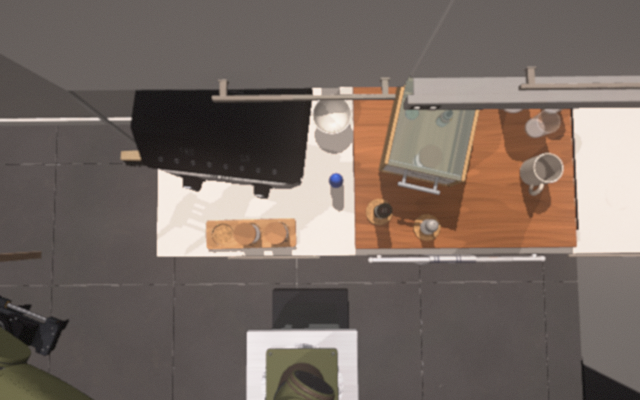

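The scene view shows the spice jar at (338,239), the real salt shaker at (347,278), the blue look-alike at (344,210), and the box at (430,240). The top view shows the tray at (250,235) with its left well free at (222,235), and a box that is slightly turned with its handle at (420,187). I'll go above the spice jar.

Request:
send_rows(targets=[[-1,12,-40,12,0,0,0.18],[-1,12,-40,12,0,0,0.37],[-1,12,-40,12,0,0,0.37],[-1,12,-40,12,0,0,0.37],[-1,12,-40,12,0,0,0.37],[-1,12,-40,12,0,0,0.37],[-1,12,-40,12,0,0,0.37],[-1,12,-40,12,0,0,0.37],[-1,12,-40,12,0,0,0.37]])

```text
t: 1.82
tool_pos: [0.3567, 0.2054, 0.3346]
ee_rot: [-0.006, -3.142, -0.001]
contact_force: [-0.5, -0.3, -0.5]
gripper_width: 0.0952
grasp_force: 0.0
```

Request:
send_rows(targets=[[-1,10,-45,6,0,0,0],[-1,10,-45,6,0,0,0],[-1,10,-45,6,0,0,0],[-1,10,-45,6,0,0,0],[-1,10,-45,6,0,0,0],[-1,10,-45,6,0,0,0],[-1,10,-45,6,0,0,0],[-1,10,-45,6,0,0,0],[-1,10,-45,6,0,0,0],[-1,10,-45,6,0,0,0]])

```text
t: 3.08
tool_pos: [0.4573, -0.2429, 0.3938]
ee_rot: [-0.0, -3.141, -0.002]
contact_force: [-0.5, 0.5, -0.2]
gripper_width: 0.0955
grasp_force: 0.0
```

```bash
python3 - <<'E'
from h import *
np.set_printoptions(precision=3,suppress=True)
o=arm.observe();print(o["t"],o["tool_pos"],o["q"],rot(o["ee_rot"])[:,1],o["contact_force"])
H={"jar_mid":.1005,"spice_jar_mid":.0835,"salt_shaker_mid":.076,"drawer_handle":.137}
p=vision.snapshot("wrist");save(p,"wrist1.png");print(p["eye"],rot(p["orientation"])[:,2])
for k,z in H.items():
    for d in vision.landmark_of(p,k)[:3]:
        print(k,np.round(d["confidence"],2),np.round(d["location"]),atz(p,d["location"],z),dep(p,d["location"]))
for n,z in(("spice_jar_mid",.136),("salt_shaker_mid",.121)):
  for d in vision.trace(p,n)[:2]:
    r,c=np.nonzero(d["region"]);zz=p["z_map"][r,c];D=np.linalg.solve(p["K"],np.array([c,r,np.ones_like(c)]))
    P=np.array(p["eye"])[:,None]+rot(p["orientation"])@D*zz;P=P[:,zz>0]
    t=P[:,P[2]>z-.012];print(n,d["confidence"],P[2].max(),t.shape[1],t.mean(1),t.min(1),t.max(1))
E
```

```text
3.075 [ 0.457 -0.243  0.394] [-0.592 -0.22   1.687  0.     1.676 -2.163] [0.    1.    0.001] [-0.483  0.478 -0.181]
[ 0.379 -0.244  0.564] [ 0.276  0.    -0.961]
spice_jar_mid 0.66 [323. 175.] [ 0.486 -0.231  0.084] [ 0.474 -0.233  0.136]
salt_shaker_mid 0.97 [395. 224.] [ 0.565 -0.119  0.076] [ 0.571 -0.115  0.058]
salt_shaker_mid 0.86 [234. 148.] [ 0.449 -0.358  0.076] [ 0.443 -0.348  0.118]
drawer_handle 0.69 [258. 227.] [ 0.546 -0.32   0.137] [ 0.544 -0.319  0.141]
spice_jar_mid 0.56 0.1391057509958311 775 [ 0.489 -0.228  0.136] [ 0.47  -0.248  0.124] [ 0.51  -0.208  0.139]
salt_shaker_mid 0.86 0.12231407278835843 496 [ 0.447 -0.356  0.116] [ 0.432 -0.374  0.109] [ 0.464 -0.341  0.122]<stdin>:13: RuntimeWarning: Mean of empty slice.
  ret = um.true_divide(
Traceback (most recent call last):
ValueError: zero-size array to reduction operation minimum which has no identity
```

View pics/wrist1.png

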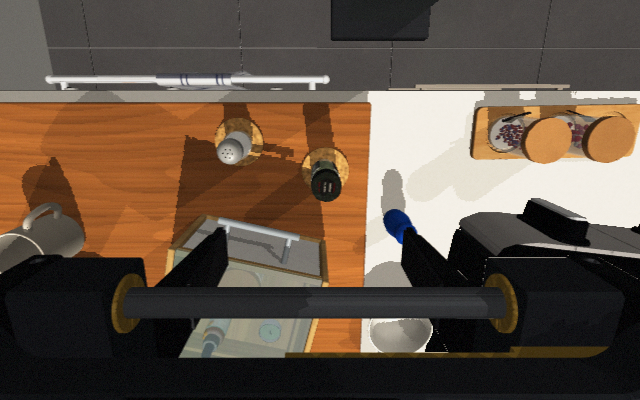

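Spice jar is at (0.489,-0.228) and the salt shaker at (0.448,-0.357); in the wrist view they are the black cap at (325,185) and the grey top at (232,150), with the blue look-alike at (398,222). Both heights match what was given. I'll grasp the spice jar.

Request:
send_rows(targets=[[-1,3.2,1.5,-5,0,0,0],[-1,3.2,1.5,-10,0,0,0],[-1,3.2,1.5,-15,0,0,0],[-1,3.2,1.5,-20,0,0,0],[-1,3.2,1.5,-24,0,0,0],[-1,3.2,1.5,-27,0,0,0],[-1,3.2,1.5,-30,0,0,0],[-1,3.2,1.5,-30,0,0,0],[-1,3.2,1.5,-30,0,0,0]])

```text
t: 4.55
tool_pos: [0.4895, -0.23, 0.096]
ee_rot: [0.004, 3.14, -0.002]
contact_force: [0.4, -0.1, -0.6]
gripper_width: 0.0954
grasp_force: 0.0
```

Request:
send_rows(targets=[[0.2,0,0,0,0,0,0],[0.4,0,0,0,0,0,0],[0.6,0,0,0,0,0,0],[0.6,0,0,0,0,0,0],[0.6,0,0,0,0,0,0],[0.6,0,0,0,0,0,0]], grip_force=15)

```text
t: 5.3
tool_pos: [0.4887, -0.2295, 0.0946]
ee_rot: [-0.005, -3.141, -0.001]
contact_force: [-0.5, -0.7, -1.1]
gripper_width: 0.0409
grasp_force: 15.1
```

Request:
send_rows(targets=[[0.6,0,0,3,0,0,0],[0.6,0,0,7,0,0,0],[0.6,-0.5,4,8,0,0,0],[0.6,-1,8,8,0,0,0],[0.6,-1.4,12,8,0,0,0],[0.6,-1.4,13,6,0,0,0],[0.6,-1.4,13,2,0,0,0],[0.6,-1.4,13,-1,0,0,0],[0.6,-1.4,13,-2.5,0,0,0],[0.6,-1.4,13,-3,0,0,0]])

```text
t: 6.55
tool_pos: [0.4741, -0.0996, 0.0636]
ee_rot: [-0.005, -3.139, -0.002]
contact_force: [-2.3, 3.2, 8.6]
gripper_width: 0.0405
grasp_force: 15.0
```

Request:
send_rows(targets=[[0.6,0,0,0,0,0,0],[0.6,0,0,0,0,0,0],[0.3,0,0,0,0,0,0],[-0.2,0,0,0,0,0,0],[-1,0,0,0,0,0,0],[-1,0,0,0,0,0,0],[-1,0,0,5,0,0,0],[-1,0,0,10,0,0,0],[-1,0,0,14,0,0,0]])

```text
t: 7.68
tool_pos: [0.4751, -0.0998, 0.207]
ee_rot: [0.004, 3.14, -0.001]
contact_force: [0.2, -0.1, 0.3]
gripper_width: 0.093
grasp_force: 0.0
```

Request:
send_rows(targets=[[-1,-1,-6,0,0,0,0],[-1,-2,-12,0,0,0,0],[-1,-2.8,-18,0,0,0,0],[-1,-2.8,-24,0,0,0,0],[-1,-2.8,-25.7,0,0,0,0],[-1,-2.8,-25.7,-5,0,0,0],[-1,-2.8,-25.7,-9,0,0,0],[-1,-2.8,-25.7,-12,0,0,0],[-1,-2.8,-25.7,-14,0,0,0],[-1,-2.8,-25.7,-14,0,0,0]])

```text
t: 8.93
tool_pos: [0.4461, -0.3554, 0.0631]
ee_rot: [-0.003, -3.139, -0.004]
contact_force: [0.3, -0.6, 0.6]
gripper_width: 0.0951
grasp_force: 0.0
```

Request:
send_rows(targets=[[0.2,0,0,0,0,0,0],[0.4,0,0,0,0,0,0],[0.6,0,0,0,0,0,0],[0.6,0,0,0,0,0,0],[0.6,0,0,0,0,0,0],[0.6,0,0,0,0,0,0]])

```text
t: 9.68
tool_pos: [0.4468, -0.3568, 0.0647]
ee_rot: [0.004, 3.142, -0.0]
contact_force: [-0.3, -0.7, 0.2]
gripper_width: 0.0404
grasp_force: 3.9
```

Request:
send_rows(targets=[[0.6,0,0,0,0,0,0],[0.6,0,0,0,0,0,0]])

```text
t: 9.93
tool_pos: [0.4468, -0.3568, 0.0647]
ee_rot: [-0.004, -3.142, 0.0]
contact_force: [-0.2, -1.4, 0.5]
gripper_width: 0.0398
grasp_force: 14.9
```

```bash
python3 - <<'E'
from h import *
p=vision.snapshot("wrist");save(p,"wrist2.png")
E
```

```text
(no output)
```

View pics/wrist2.png

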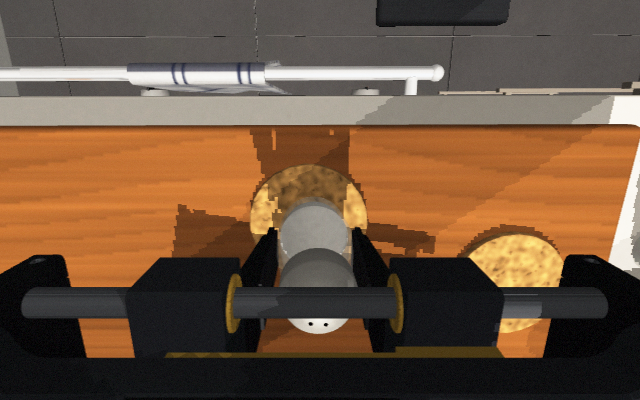

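The wrist view shows the shaker upright between the pads at (317,270), with the bare spice coaster at (515,280). I'll lift it and carry it to its parking place.

Request:
send_rows(targets=[[0.6,0,0,2,0,0,0],[0.6,0,0,5,0,0,0],[0.6,0,0,10,0,0,0],[0.6,0,5,13,0,0,0],[0.6,-1,10,13,0,0,0],[0.6,-2,15,13,0,0,0],[0.6,-3.5,20,13,0,0,0],[0.6,-4.7,25,13,0,0,0],[0.6,-4.7,25.7,10,0,0,0],[0.6,-4.7,25.7,7,0,0,0]])

```text
t: 11.22
tool_pos: [0.4004, -0.0989, 0.1359]
ee_rot: [0.001, 3.138, -0.002]
contact_force: [0.2, -0.5, -0.8]
gripper_width: 0.0397
grasp_force: 14.8
```

Request:
send_rows(targets=[[0.6,0,0,-4,0,0,0],[0.6,0,0,-7,0,0,0],[0.6,0,0,-9,0,0,0],[0.6,0,0,-9.5,0,0,0],[0.6,0,0,-9.8,0,0,0],[0.6,0,0,-9.8,0,0,0]])

```text
t: 11.98
tool_pos: [0.4005, -0.0999, 0.0377]
ee_rot: [0.004, 3.14, -0.001]
contact_force: [-0.0, -0.2, -0.9]
gripper_width: 0.0395
grasp_force: 14.8
```

Request:
send_rows(targets=[[0.6,0,0,-0.2,0,0,0],[0.6,0,0,-0.4,0,0,0],[0.6,0,0,-0.4,0,0,0]])

```text
t: 12.35
tool_pos: [0.4004, -0.0999, 0.0336]
ee_rot: [0.004, 3.141, -0.0]
contact_force: [-1.4, 1.0, 5.2]
gripper_width: 0.04
grasp_force: 15.1
```

Request:
send_rows(targets=[[0.3,0,0,0,0,0,0],[-0.2,0,0,0,0,0,0],[-1,0,0,0,0,0,0],[-1,0,0,0,0,0,0],[-1,0,0,5,0,0,0],[-1,0,0,11,0,0,0],[-1,2,-5,17,0,0,0],[-1,4,-11,22,0,0,0],[-1,5,-17,28,0,0,0],[-1,5,-22,30,0,0,0]])

```text
t: 13.6
tool_pos: [0.4463, -0.2814, 0.3084]
ee_rot: [0.003, 3.14, -0.001]
contact_force: [1.1, 0.4, -0.8]
gripper_width: 0.0953
grasp_force: 0.0
```

```bash
python3 - <<'E'
from h import *
np.set_printoptions(precision=3,suppress=True)
o=arm.observe();print(o["t"],o["tool_pos"],o["contact_force"])
p=vision.snapshot("wrist");save(p,"wrist3.png")
z=p["z_map"];r,c=np.nonzero((z>0)&(np.arange(400)[:,None]<330))
P=(np.array(p["eye"])[:,None]+rot(p["orientation"])@np.linalg.solve(p["K"],np.array([c,r,np.ones_like(c)]))*z[r,c]).T
print("drawer",vision.landmark_of(p,"drawer_handle"))
def show(n,m):
    Q=P[m]; print(n,len(Q),Q.mean(0),Q.min(0),Q.max(0))
    if len(Q)>20:
        (cx,cy),(w,h),a=cv2.minAreaRect(Q[:,:2].astype(np.float32));print("  rect",cx,cy,w,h,a)
B=(P[:,0]>.48)&(P[:,0]<.62)&(P[:,1]<-.2)&(P[:,1]>-.45)
show("bar",B&(P[:,2]>.125)&(P[:,2]<.146)&(P[:,0]<.575))
show("front top",(P[:,2]>.148)&(P[:,2]<.165)&(P[:,0]<.66)&(P[:,1]<-.18))
for q in((.489,-.228),(.447,-.357)):
    show("coaster",(np.hypot(P[:,0]-q[0],P[:,1]-q[1])<.05)&(abs(P[:,2]-.032)<.0035))
for q in((.475,-.1),(.4,-.1)):
    show("parked",(np.hypot(P[:,0]-q[0],P[:,1]-q[1])<.035)&(P[:,2]>.08)&(P[:,2]<.12))
E
```

```text
13.6 [ 0.446 -0.281  0.308] [ 1.055  0.393 -0.772]
drawer [{'location': [281.8, 266.5], 'confidence': 0.9}, {'location': [594.0, 149.3], 'confidence': 0.41}]
bar 1193 [ 0.55  -0.325  0.14 ] [ 0.531 -0.393  0.125] [ 0.575 -0.264  0.144]
  rect 0.5514822006225586 -0.3286006450653076 0.04369829222559929 0.1290818750858307 1.618669033050537
front top 235 [ 0.605 -0.244  0.158] [ 0.597 -0.278  0.148] [ 0.613 -0.225  0.165]
  rect 0.6050181984901428 -0.2516936659812927 0.054197996854782104 0.007580407429486513 75.8144760131836
coaster 2307 [ 0.49  -0.226  0.031] [ 0.453 -0.264  0.029] [ 0.528 -0.188  0.034]
  rect 0.4905341863632202 -0.22599518299102783 0.07471461594104767 0.07461230456829071 26.756717681884766
coaster 2503 [ 0.444 -0.361  0.031] [ 0.407 -0.399  0.029] [ 0.483 -0.324  0.034]
  rect 0.444945752620697 -0.3610643744468689 0.07493942975997925 0.07453210651874542 67.4576416015625
parked 1206 [ 0.474 -0.104  0.102] [ 0.456 -0.122  0.08 ] [ 0.497 -0.081  0.108]
  rect 0.4761478006839752 -0.10110142827033997 0.039953216910362244 0.0396968349814415 52.99573516845703
parked 589 [ 0.401 -0.103  0.086] [ 0.386 -0.116  0.08 ] [ 0.417 -0.086  0.091]
  rect 0.40130528807640076 -0.10179691016674042 0.030107896775007248 0.029955774545669556 72.28821563720703
```

View pics/wrist3.png

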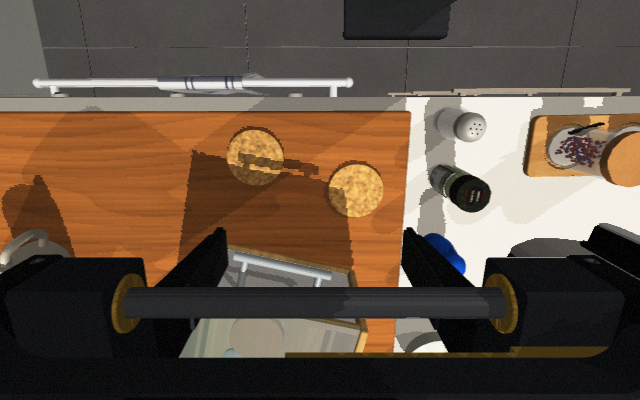

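The wrist view shows both coasters clear at (255,157) and (355,190), the two things parked upright at (463,125) and (463,187), and the handle bar from (236,258) to (328,273). Next I'll fit the bar line.

```bash
python3 - <<'E'
from h import *
np.set_printoptions(precision=3,suppress=True)
p=vision.snapshot("wrist")
z=p["z_map"];r,c=np.nonzero((z>0)&(np.arange(400)[:,None]<330))
P=(np.array(p["eye"])[:,None]+rot(p["orientation"])@np.linalg.solve(p["K"],np.array([c,r,np.ones_like(c)]))*z[r,c]).T
c0=np.array([.548,-.322]);x=np.array([.97,-.245])
for i in range(4):
    y=np.array([-x[1],x[0]]);L=(P[:,:2]-c0)@np.array([x,y]).T
    m=(abs(P[:,2]-.139)<.008)&(abs(L[:,0])<.012)&(abs(L[:,1])<.075);Q=P[m];l=L[m]
    k=abs(l[:,1])<.035; f=np.polyfit(l[k,1],l[k,0],1)
    print(m.sum(),np.percentile(l[:,1],[0,1,99,100]),f,Q[:,2].max(),c0,np.arctan2(-x[1],x[0]))
    c0=c0+x*np.mean(l[k,0])+y*(l[:,1].min()+l[:,1].max())/2
    a=np.arctan2(-x[1],x[0])+np.arctan(f[0]);x=np.array([np.cos(a),-np.sin(a)])
for s in ("wrist","top"):
  p=vision.snapshot(s)
  for d in vision.landmark_of(p,"drawer_handle")[:1]:print(d["confidence"],atz(p,d["location"],.137))
  for d in vision.landmark_of(p,"jar_mid")[:2]:print("jar",d["confidence"],atz(p,d["location"],.1005))
E
```

```text
1003 [-0.051 -0.049  0.058  0.059] [-0.028 -0.003] 0.1443626694324887 [ 0.548 -0.322] 0.24740290080207175
970 [-0.055 -0.053  0.054  0.055] [ 0.013 -0.   ] 0.1443626694324887 [ 0.546 -0.317] 0.21936388056511483
964 [-0.055 -0.053  0.054  0.055] [0. 0.] 0.1443626694324887 [ 0.546 -0.317] 0.23211241037732178
964 [-0.055 -0.053  0.054  0.055] [0. 0.] 0.1443626694324887 [ 0.546 -0.317] 0.23232400779945664
0.91 [ 0.549 -0.32   0.137]
jar 0.69 [ 0.566 -0.32   0.101]
0.96 [ 0.55  -0.32   0.137]
```

Request:
send_rows(targets=[[-0.5,1,0,0,0,0,-0.18],[0,2,-1,0,0,0,-0.36],[0.16,3,-1,0,0,0,-0.54],[0.16,4,-1,0,0,0,-0.72],[0.16,5,-2,0,0,0,-0.9],[0.16,6,-2,0,0,0,-1.08],[0.16,7,-2,0,0,0,-1.26],[0.16,8,-3,0,0,0,-1.44],[0.16,9,-3,0,0,0,-1.62],[0.16,10.1,-3.7,0,0,0,-1.8]])

```text
t: 15.3
tool_pos: [0.547, -0.3157, 0.3059]
ee_rot: [-2.467, -1.943, 0.0]
contact_force: [0.3, 0.1, 0.0]
gripper_width: 0.0396
grasp_force: 0.0
```

Request:
send_rows(targets=[[0.16,0,0,-3,0,0,0],[0.16,0,0,-6,0,0,0],[0.16,0,0,-8,0,0,0],[0.16,0,0,-8,0,0,0],[0.16,0,0,-8,0,0,0]])

```text
t: 15.92
tool_pos: [0.5473, -0.3171, 0.2279]
ee_rot: [2.462, 1.949, 0.001]
contact_force: [-0.2, -0.1, 1.2]
gripper_width: 0.04
grasp_force: 0.0
```

```bash
python3 - <<'E'
from h import *
np.set_printoptions(precision=3,suppress=True)
o=arm.observe();print(o["t"],o["tool_pos"],rot(o["ee_rot"])[:,1],o["gripper_width"],o["q"])
p=vision.snapshot("wrist");save(p,"wrist4.png")
z=p["z_map"];r,c=np.nonzero((z>0))
P=(np.array(p["eye"])[:,None]+rot(p["orientation"])@np.linalg.solve(p["K"],np.array([c,r,np.ones_like(c)]))*z[r,c]).T
c0=o["tool_pos"][:2];a=.232;x=np.array([np.cos(a),-np.sin(a)]);y=np.array([-x[1],x[0]]);L=(P[:,:2]-c0)@np.array([x,y]).T
m=(abs(P[:,2]-.139)<.008)&(abs(L[:,0])<.015)&(abs(L[:,1])<.075);l=L[m];print(m.sum())
if m.sum()>20:
    k=(abs(l[:,1])<.036);print(np.percentile(l[k,0],[5,50,95]),np.polyfit(l[k,1],l[k,0],1),l[:,1].min(),l[:,1].max())
E
```

```text
15.925 [ 0.547 -0.317  0.228] [ 0.973 -0.23   0.002] 0.040023338833707296 [-0.61   0.077  1.678  0.     1.384 -0.378]
1953
[-0.004  0.001  0.005] [0.002 0.001] -0.05538593118929683 0.054449963270857986
```

View pics/wrist4.png

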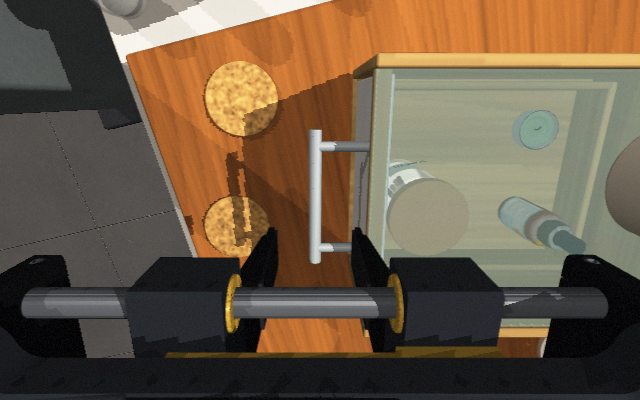

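The view shows the bar as a vertical line at (315,195), centred between the fingers to 1 mm with the yaw matching; the jar lid is at (427,215). I'll descend, grip, then pull.

Request:
send_rows(targets=[[0.16,0,0,-3,0,0,0],[0.16,0,0,-6,0,0,0],[0.16,0,0,-8.5,0,0,0],[0.16,0,0,-10.8,0,0,0],[0.16,0,0,-10.8,0,0,0],[0.5,0,0,-10.8,0,0,0],[0.9,0,0,-10.8,0,0,0],[0.9,0,0,-10.8,0,0,0],[0.9,0,0,-10.8,0,0,0]])

```text
t: 17.1
tool_pos: [0.5473, -0.3173, 0.1196]
ee_rot: [2.462, 1.948, 0.001]
contact_force: [0.5, -0.1, 1.5]
gripper_width: 0.0095
grasp_force: 15.0
```

Request:
send_rows(targets=[[0.9,-0.49,0.12,0,0,0,0],[0.9,-1.46,0.35,0,0,0,0],[0.9,-2.92,0.69,0,0,0,0],[0.9,-4.38,1.04,0,0,0,0],[0.9,-5.84,1.38,0,0,0,0],[0.9,-7.3,1.73,0,0,0,0],[0.9,-8.76,2.07,0,0,0,0],[0.9,-10.22,2.42,0,0,0,0],[0.9,-11.68,2.76,0,0,0,0],[0.9,-12.65,2.99,0,0,0,0]])

```text
t: 18.35
tool_pos: [0.4194, -0.287, 0.1194]
ee_rot: [2.463, 1.948, 0.001]
contact_force: [1.1, 0.7, 6.1]
gripper_width: 0.0096
grasp_force: 15.0
```

Request:
send_rows(targets=[[0.9,-0.8,0.19,0,0,0,0],[0.9,-1.3,0.31,0,0,0,0],[0.9,-1.6,0.38,0,0,0,0],[0.9,-1.6,0.38,0,0,0,0],[0.9,-1.6,0.38,0,0,0,0]])

```text
t: 18.98
tool_pos: [0.4034, -0.2832, 0.1194]
ee_rot: [2.464, 1.949, -0.001]
contact_force: [-0.5, 1.3, 7.2]
gripper_width: 0.0091
grasp_force: 15.0
```

Request:
send_rows(targets=[[0.5,0,0,0,0,0,0],[0.16,0,0,0,0,0,0],[0.16,0,0,0,0,0,0],[0.16,0,0,3,0,0,0],[0.16,0,0,8,0,0,0],[-0.5,0,0,13,0,0,0],[-1,0,0,18,0,0,0.18],[-1,0,0,20,0,0,0.36],[-1,0,0,20,0,0,0.54],[-1,0,0,20,0,0,0.72]])

```text
t: 20.23
tool_pos: [0.4042, -0.2833, 0.3186]
ee_rot: [-1.611, -2.697, 0.0]
contact_force: [-0.4, 0.2, 0.3]
gripper_width: 0.0847
grasp_force: 0.0
```

Request:
send_rows(targets=[[-1,1,0,0,0,0,0.18],[-1,2,0,0,0,0,0.36],[-1,3,0,0,0,0,0.54],[-1,4,0,0,0,0,0.72],[-1,4,0,0,0,0,0.85],[-1,4,0,0,0,0,0.85]])

```text
t: 20.98
tool_pos: [0.4441, -0.2832, 0.318]
ee_rot: [-0.367, -3.119, -0.001]
contact_force: [-0.7, -0.3, -0.2]
gripper_width: 0.0952
grasp_force: 0.0
```

```bash
cat > look.py <<'E'
from h import *
np.set_printoptions(precision=3,suppress=True)
import sys
o=arm.observe();print(o["t"],o["tool_pos"],rot(o["ee_rot"])[:,1],o["q"])
p=vision.snapshot("wrist");save(p,sys.argv[1])
z=p["z_map"];r,c=np.nonzero((z>0)&(np.arange(400)[:,None]<345))
P=(np.array(p["eye"])[:,None]+rot(p["orientation"])@np.linalg.solve(p["K"],np.array([c,r,np.ones_like(c)]))*z[r,c]).T
E
python3 - wrist5.png <<'E'
exec(open('look.py').read())
for d in vision.landmark_of(p,"jar_mid")[:3]:print("jar",d["confidence"],d["location"],atz(p,d["location"],.1005))
for d in vision.trace(p,"jar_mid")[:3]:
    m=d["region"][r,c]&(P[:,2]>.148)&(P[:,2]<.162);Q=P[m]
    print(d["confidence"],d["location"],len(Q),Q.min(0) if len(Q) else 0,Q.max(0) if len(Q) else 0)
    if len(Q): print(cv2.minEnclosingCircle(Q[:,:2].astype(np.float32)),np.median(Q[:,2]))
E
```

```text
20.975 [ 0.444 -0.283  0.318] [0.232 0.973 0.   ] [-0.669 -0.195  1.789 -0.     1.548 -2.006]
jar 0.63 [293.4, 206.7] [ 0.484 -0.319  0.101]
0.84 [295.3, 216.6] 2547 [ 0.454 -0.345  0.148] [ 0.515 -0.284  0.158]
((0.4846527874469757, -0.3140791058540344), 0.0306429173797369) 0.15510616135116145
```

View pics/wrist5.png

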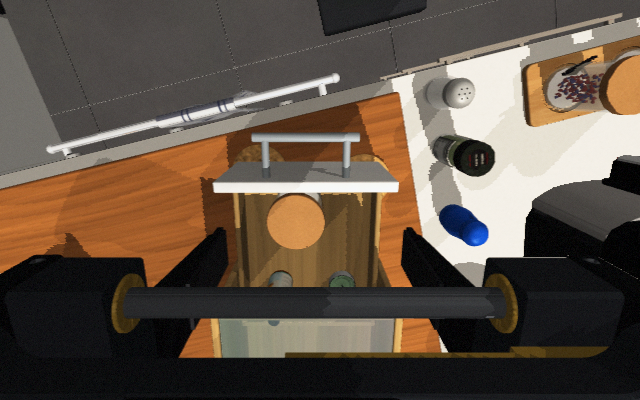

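The view shows the drawer fully out, with the jar's lid at (295,220) standing clear of the box; the measured lid radius is 30.6 mm and its top is at z = 0.155, as given. I'll grasp the lid.

Request:
send_rows(targets=[[-1,4.1,-3.1,0,0,0,0],[-1,4.1,-3.1,-5,0,0,0],[-1,4.1,-3.1,-10,0,0,0],[-1,4.1,-3.1,-14,0,0,0],[-1,4.1,-3.1,-17,0,0,0],[-1,4.1,-3.1,-19,0,0,0],[-1,4.1,-3.1,-19,0,0,0],[0,4.1,-3.1,-19,0,0,0],[0.5,4.1,-3.1,-19,0,0,0],[0.5,4.1,-3.1,-19,0,0,0]], grip_force=25)

```text
t: 22.38
tool_pos: [0.4859, -0.3148, 0.1298]
ee_rot: [0.365, 3.119, -0.002]
contact_force: [-0.3, -0.1, -0.3]
gripper_width: 0.0706
grasp_force: 0.0
```

Request:
send_rows(targets=[[0.5,0,0,0,0,0,0],[0.5,0,0,0,0,0,0],[0.5,0,0,2,0,0,0],[0.5,0,0,5,0,0,0],[0.5,0,0,9,0,0,0],[0.5,0,0,13,0,0,0],[0.5,0,0,15,0,0,0],[0.5,0,0,15,0,0,0]])

```text
t: 23.38
tool_pos: [0.4858, -0.3148, 0.2805]
ee_rot: [0.364, 3.118, -0.003]
contact_force: [0.6, -1.0, -2.0]
gripper_width: 0.06
grasp_force: 25.0
```

```bash
python3 - <<'E'
from h import *
np.set_printoptions(precision=3,suppress=True)
for s in("top","scene"):
    p=vision.snapshot(s)
    for d in vision.landmark_of(p,"free_well")[:2]:print(s,d["confidence"],atz(p,d["location"],.008),dep(p,d["location"]))
    z=p["z_map"];r,c=np.nonzero(z>0)
    P=(np.array(p["eye"])[:,None]+rot(p["orientation"])@np.linalg.solve(p["K"],np.array([c,r,np.ones_like(c)]))*z[r,c]).T
    b=(P[:,0]>.36)&(P[:,0]<.5)&(P[:,1]>0)&(P[:,1]<.32)
    Q=P[b&(P[:,2]>.105)&(P[:,2]<.125)]
    print("lids",len(Q),[ (cv2.minEnclosingCircle(q[:,:2].astype(np.float32)),len(q)) for q in(Q[Q[:,1]<.1],Q[Q[:,1]>.1]) if len(q)])
    for d in vision.trace(p,"free_well")[:2]:
        m=d["region"][r,c];T=P[m];print("well",d["confidence"],m.sum(),T[:,2].mean(),cv2.minAreaRect(T[:,:2].astype(np.float32)),cv2.minEnclosingCircle(T[:,:2].astype(np.float32)))
    # cork by colour
    rgb=p["frame"][r,c].astype(int)
    T=P[b&(P[:,2]>.004)&(P[:,2]<.03)];print("tray",cv2.minAreaRect(T[:,:2].astype(np.float32)))
E
```

```text
top 0.67 [0.425 0.22  0.008] [0.425 0.22  0.009]
lids 824 [(((0.43397653102874756, 0.06543859094381332), 0.03034982830286026), 404), (((0.43227314949035645, 0.1475970596075058), 0.030874103307724), 420)]
well 0.5 230 0.009622844010557925 ((0.43043053150177, 0.22898533940315247), (0.04845791310071945, 0.04774870350956917), 44.330753326416016) ((0.4305467903614044, 0.22930964827537537), 0.026260677725076675)
tray ((0.43388471007347107, 0.15970228612422943), (0.1304081827402115, 0.3194667398929596), 1.2704898118972778)
scene 0.5 [0.43  0.231 0.008] [0.402 0.139 0.08 ]
lids 438 [(((0.43033888936042786, 0.06194702163338661), 0.03260808438062668), 224), (((0.4288293421268463, 0.14556655287742615), 0.03251140937209129), 214)]
well 0.3 648 0.0761342642273591 ((0.42042213678359985, 0.07305319607257843), (0.06481919437646866, 0.08836488425731659), 40.250244140625) ((0.4207206666469574, 0.0788206160068512), 0.048526596277952194)
tray ((0.41056355834007263, 0.15620116889476776), (0.10627058148384094, 0.309043288230896), 14.044328689575195)
```

Cork disc and the line through the two lids agree: the well is at (0.4305, 0.2295). I'll carry the jar over it.

Request:
send_rows(targets=[[0.5,-1,3,1,0,0,0],[0.5,-2,8,1,0,0,-0.15],[0.5,-3,13,1,0,0,-0.3],[0.5,-4,18.5,1,0,0,-0.45],[0.5,-5,24,1,0,0,-0.6],[0.5,-5.5,29.5,1,0,0,-0.75],[0.5,-5.5,35,1,0,0,-0.9],[0.5,-5.5,40.5,1,0,0,-1.05],[0.5,-5.5,46,1,0,0,-1.2],[0.5,-5.5,51,1,0,0,-1.32]])

```text
t: 24.92
tool_pos: [0.4296, 0.1975, 0.2878]
ee_rot: [-2.205, -2.237, 0.001]
contact_force: [0.5, -0.5, -2.4]
gripper_width: 0.0602
grasp_force: 25.0
```

Request:
send_rows(targets=[[0.5,0,2,0,0,0,0],[0.5,0,3.4,0,0,0,0],[0.5,0,3.4,0,0,0,0],[0.5,0,3.4,0,0,0,0]])

```text
t: 25.42
tool_pos: [0.4304, 0.2289, 0.2884]
ee_rot: [2.202, 2.24, -0.001]
contact_force: [-0.3, -0.2, -2.5]
gripper_width: 0.0605
grasp_force: 25.0
```

```bash
python3 - wrist6.png <<'E'
exec(open('look.py').read())
b=(P[:,0]>.36)&(P[:,0]<.5)&(P[:,1]>0)&(P[:,1]<.32)
Q=P[b&(P[:,2]>.11)&(P[:,2]<.123)]
for q in(Q[Q[:,1]<.1],Q[(Q[:,1]>.1)&(Q[:,1]<.19)]):
    if len(q):print("lid",len(q),cv2.minEnclosingCircle(q[:,:2].astype(np.float32)),q[:,2].mean())
for d in vision.landmark_of(p,"free_well")[:2]:print("well",d["confidence"],d["location"],atz(p,d["location"],.008))
for d in vision.landmark_of(p,"jar_mid")[:3]:print("jar",d["confidence"],d["location"],dep(p,d["location"]))
E
```

```text
25.425 [0.43  0.229 0.288] [ 1.     0.017 -0.   ] [ 0.379 -0.28   1.908 -0.     1.514  0.362]
lid 510 ((0.43358075618743896, 0.055510520935058594), 0.028844565153121948) 0.11676961963354195
well 0.62 [315.3, 156.3] [0.432 0.23  0.008]
```

View pics/wrist6.png

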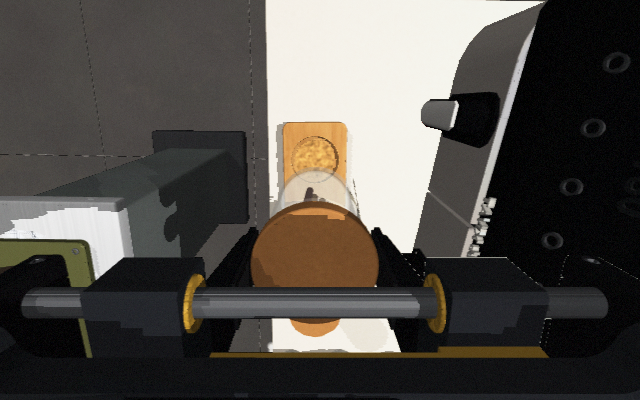

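The wrist view shows the cork disc at (315,156), the held jar below it, and the air fryer on the right. I'll check the fryer clearance before lowering.

```bash
python3 - w.png <<'E'
exec(open('look.py').read())
m=(P[:,2]>.14)&(P[:,2]<.35)&(P[:,0]>.475)&(P[:,1]>.27)
print(np.percentile(P[m,0],[0,1,5]) if m.any() else 0)
p=vision.snapshot("top");z=p["z_map"];r,c=np.nonzero(z>0)
P=(np.array(p["eye"])[:,None]+rot(p["orientation"])@np.linalg.solve(p["K"],np.array([c,r,np.ones_like(c)]))*z[r,c]).T
m=(P[:,2]>.08)&(P[:,2]<.3)&(P[:,0]>.46)&(P[:,1]>.02);
for y in np.arange(.02,.42,.05):
    k=m&(abs(P[:,1]-y)<.025);print(round(y,2),k.sum(),np.sort(P[k,0])[:3],P[k,2][np.argsort(P[k,0])[:3]])
E
```

```text
25.575 [0.43  0.229 0.289] [1.    0.017 0.   ] [ 0.379 -0.28   1.908 -0.     1.514  0.362]
[0.551 0.557 0.577]
0.02 797 [0.558 0.558 0.559] [0.189 0.113 0.137]
0.07 1681 [0.461 0.461 0.461] [0.119 0.116 0.121]
0.12 1622 [0.462 0.462 0.528] [0.119 0.116 0.122]
0.17 1432 [0.462 0.462 0.462] [0.118 0.117 0.116]
0.22 1450 [0.462 0.463 0.463] [0.245 0.297 0.292]
0.27 1562 [0.552 0.552 0.552] [0.091 0.09  0.089]
0.32 1384 [0.552 0.553 0.554] [0.114 0.139 0.148]
0.37 937 [0.595 0.595 0.595] [0.147 0.104 0.162]
```

Fryer front is at x ≥ 0.55, so the gripper (reaching 0.52) clears it. I'll lower the jar.

Request:
send_rows(targets=[[0.5,0.1,0.1,-4,0,0,0],[0.5,0.1,0.1,-8,0,0,0],[0.5,0.1,0.1,-12,0,0,0],[0.5,0.1,0.1,-15,0,0,0],[0.5,0.1,0.1,-17.5,0,0,0],[0.5,0.1,0.1,-18.8,0,0,0],[0.5,0.1,0.1,-19.2,0,0,0],[0.5,0.1,0.1,-19.4,0,0,0],[0.5,0.1,0.1,-19.4,0,0,0]])

```text
t: 26.8
tool_pos: [0.432, 0.2309, 0.0956]
ee_rot: [2.201, 2.241, 0.002]
contact_force: [-0.6, -0.4, -2.3]
gripper_width: 0.0606
grasp_force: 25.0
```

Request:
send_rows(targets=[[0.5,0,0,-0.1,0,0,0],[0.5,0,0,-0.2,0,0,0],[0.5,0,0,-0.2,0,0,0]])

```text
t: 27.18
tool_pos: [0.4313, 0.2306, 0.0926]
ee_rot: [2.201, 2.241, -0.0]
contact_force: [0.3, 0.2, -1.8]
gripper_width: 0.0604
grasp_force: 25.0
```

Request:
send_rows(targets=[[0.5,0,0,-0.1,0,0,0],[0.5,0,0,-0.15,0,0,0],[0.5,0,0,-0.15,0,0,0]])

```text
t: 27.55
tool_pos: [0.4313, 0.2307, 0.0912]
ee_rot: [-2.201, -2.241, 0.0]
contact_force: [-1.1, -0.8, -0.7]
gripper_width: 0.0604
grasp_force: 25.0
```

Request:
send_rows(targets=[[0.3,0,0,0,0,0,0],[0,0,0,0,0,0,0],[-0.6,0,0,0,0,0,0],[-1,0,0,0,0,0,0],[-1,0,0,4,0,0,0],[-1,0,0,9,0,0,0],[-1,0,0,15,0,0,0],[-1,0,-4,20,0,0,0],[-1,0,-9,22,0,0,0],[-1,0,-9,22,0,0,0]])

```text
t: 28.8
tool_pos: [0.4326, 0.1387, 0.3145]
ee_rot: [2.203, 2.234, 0.008]
contact_force: [-0.3, -0.3, 0.1]
gripper_width: 0.0951
grasp_force: 0.0
```

```bash
python3 - wrist7.png <<'E'
exec(open('look.py').read())
b=(P[:,0]>.36)&(P[:,0]<.5)&(P[:,1]>0)&(P[:,1]<.32)
Q=P[b&(P[:,2]>.108)&(P[:,2]<.124)]
for q in(Q[Q[:,1]<.1],Q[(Q[:,1]>.107)&(Q[:,1]<.188)],Q[Q[:,1]>.19]):
    if len(q):print("lid",len(q),cv2.minEnclosingCircle(q[:,:2].astype(np.float32)),q[:,2].mean(),q[:,2].max())
E
```

```text
28.8 [0.433 0.139 0.314] [1.    0.014 0.006] [ 0.192 -0.371  1.935 -0.     1.571  0.179]
lid 2029 ((0.43346959352493286, 0.0628904476761818), 0.03080001473426819) 0.11635518353944761 0.1191577433989775
lid 2383 ((0.43210673332214355, 0.14481036365032196), 0.03052816167473793) 0.11690593369714386 0.11939391147941675
lid 2879 ((0.43221086263656616, 0.23025093972682953), 0.030533498153090477) 0.11706994614816443 0.11980517491795512
```

View pics/wrist7.png

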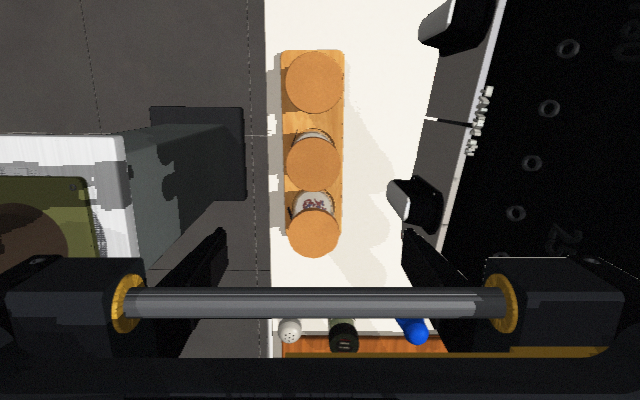

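The view shows the fetched jar standing level in the well at (315,82), 3.6 mm from the expected centre, with the other two untouched. Next I'll go back to the handle.

Request:
send_rows(targets=[[-1,-1,-5,0,0,0,-0.1],[-0.5,-2,-11,0,0,0,-0.25],[0,-2.9,-17,0,0,0,-0.25],[0.16,-2.9,-23,0,0,0,-0.25],[0.16,-2.9,-29,0,0,0,-0.25],[0.16,-2.9,-35,0,0,0,-0.25],[0.16,-2.9,-40,0,0,0,-0.25],[0.16,-2.9,-42.2,-4,0,0,-0.25],[0.16,-2.9,-42.2,-8.5,0,0,-0.25],[0.16,-2.9,-42.2,-8.5,0,0,-0.25]])

```text
t: 30.1
tool_pos: [0.4005, -0.2789, 0.2205]
ee_rot: [-2.455, -1.944, 0.003]
contact_force: [-0.4, -0.2, -0.0]
gripper_width: 0.0398
grasp_force: 0.0
```

```bash
python3 - wrist8.png <<'E'
exec(open('look.py').read())
c0=o["tool_pos"][:2];a=.232;x=np.array([np.cos(a),-np.sin(a)]);y=np.array([-x[1],x[0]]);L=(P[:,:2]-c0)@np.array([x,y]).T
m=(abs(P[:,2]-.139)<.008)&(abs(L[:,0])<.02)&(abs(L[:,1])<.075);l=L[m];print(m.sum())
k=(abs(l[:,1])<.036);print(np.percentile(l[k,0],[5,50,95]),np.polyfit(l[k,1],l[k,0],1),l[:,1].min(),l[:,1].max())
E
```

```text
30.1 [ 0.4   -0.279  0.22 ] [ 0.973 -0.229 -0.009] [-0.719 -0.241  1.989  0.     1.404 -0.487]
2086
[-0.001  0.004  0.009] [0.02  0.004] -0.05873835704076775 0.051164450899417104
```

Request:
send_rows(targets=[[0.16,0,0,0,0,0,0],[0.16,0,0,-3,0,0,0],[0.16,0,0,-6,0,0,0],[0.16,0,0,-8.5,0,0,0],[0.16,0,0,-10.5,0,0,0],[0.16,0,0,-10.5,0,0,0],[0.5,0,0,-10.5,0,0,0],[0.9,0,0,-10.5,0,0,0],[0.9,0,0,-10.5,0,0,0],[0.9,0,0,-10.5,0,0,0]], grip_force=15)

```text
t: 31.4
tool_pos: [0.4028, -0.2817, 0.1219]
ee_rot: [2.463, 1.948, 0.001]
contact_force: [-0.2, 0.8, 2.6]
gripper_width: 0.0096
grasp_force: 15.0
```

Request:
send_rows(targets=[[0.9,0.49,-0.12,0,0,0,0],[0.9,1.46,-0.35,0,0,0,0],[0.9,2.92,-0.69,0,0,0,0],[0.9,4.38,-1.04,0,0,0,0],[0.9,5.84,-1.38,0,0,0,0],[0.9,7.3,-1.73,0,0,0,0],[0.9,8.76,-2.07,0,0,0,0],[0.9,10.22,-2.42,0,0,0,0],[0.9,11.68,-2.76,0,0,0,0],[0.9,12.65,-2.99,0,0,0,0]])

```text
t: 32.65
tool_pos: [0.5302, -0.3118, 0.1218]
ee_rot: [2.462, 1.949, 0.0]
contact_force: [-1.3, 0.5, 6.0]
gripper_width: 0.0098
grasp_force: 15.0
```

Request:
send_rows(targets=[[0.9,0.8,-0.19,0,0,0,0],[0.9,1.4,-0.34,0,0,0,0],[0.9,1.8,-0.43,0,0,0,0],[0.9,2.0,-0.48,0,0,0,0],[0.9,2.0,-0.48,0,0,0,0]])

```text
t: 33.28
tool_pos: [0.5481, -0.3161, 0.1218]
ee_rot: [-2.461, -1.948, 0.004]
contact_force: [-6.4, 1.1, 8.3]
gripper_width: 0.0092
grasp_force: 15.0
```

Request:
send_rows(targets=[[0.5,0,0,0,0,0,0],[0.16,0,0,0,0,0,0],[0.16,0,0,0,0,0,0],[0.16,0,0,4,0,0,0],[0.16,0,0,9,0,0,0],[-0.5,-1,0,14,0,0,0.1],[-1,-3,3,18,0,0,0.28],[-1,-5,6,18,0,0,0.46],[-1,-7,9,18,0,0,0.64],[-1,-9,12,18,0,0,0.82]])

```text
t: 34.52
tool_pos: [0.4582, -0.1951, 0.301]
ee_rot: [1.474, 2.774, 0.0]
contact_force: [-0.2, -0.9, 0.9]
gripper_width: 0.0847
grasp_force: 0.0
```

Request:
send_rows(targets=[[-1,-1,2,0,0,0,0.18],[-1,-2,4,0,0,0,0.36],[-1,-3,6,0,0,0,0.54],[-1,-4,8,0,0,0,0.72],[-1,-5,9.6,0,0,0,0.9],[-1,-5.8,9.6,0,0,0,0.98],[-1,-5.8,9.6,0,0,0,0.98],[-1,-5.8,9.6,0,0,0,0.98]])

```text
t: 35.52
tool_pos: [0.401, -0.1001, 0.301]
ee_rot: [0.006, 3.141, 0.0]
contact_force: [-0.1, 0.1, -0.4]
gripper_width: 0.0951
grasp_force: 0.0
```

```bash
python3 - wrist8.png <<'E'
exec(open('look.py').read())
for q,h in(((.475,-.1),.105),((.4,-.1),.09)):
    m=(np.hypot(P[:,0]-q[0],P[:,1]-q[1])<.035)&(P[:,2]>h-.012)&(P[:,2]<h+.01);Q=P[m]
    if len(Q):print(len(Q),cv2.minEnclosingCircle(Q[:,:2].astype(np.float32)))
E
```

```text
35.525 [ 0.401 -0.1    0.301] [0.004 1.    0.   ] [-0.375 -0.467  2.024  0.     1.585 -1.941]
970 ((0.47617432475090027, -0.10047324001789093), 0.020520463585853577)
628 ((0.4014180898666382, -0.10038131475448608), 0.016937686130404472)
```

Both stand where I left them. Salt shaker goes first: descend 26.7 cm and grip.

Request:
send_rows(targets=[[-1,0,0,-6,0,0,0],[-1,0,0,-12,0,0,0],[-1,0,0,-18,0,0,0],[-1,0,0,-22,0,0,0],[-1,0,0,-25,0,0,0],[-1,0,0,-26.7,0,0,0],[-1,0,0,-26.7,0,0,0],[0.2,0,0,-26.7,0,0,0],[0.4,0,0,-26.7,0,0,0],[0.6,0,0,-26.7,0,0,0]])

```text
t: 36.83
tool_pos: [0.4014, -0.1003, 0.035]
ee_rot: [0.005, 3.14, -0.001]
contact_force: [0.2, 0.6, 0.5]
gripper_width: 0.0706
grasp_force: 0.0
```

Request:
send_rows(targets=[[0.6,0,0,0,0,0,0],[0.6,0,0,0,0,0,0],[0.6,0,0,0,0,0,0],[0.6,0,0,0,0,0,0]])

```text
t: 37.33
tool_pos: [0.4008, -0.1001, 0.0341]
ee_rot: [0.004, 3.142, -0.0]
contact_force: [-0.3, -0.3, -0.1]
gripper_width: 0.0397
grasp_force: 14.8
```

Request:
send_rows(targets=[[0.6,0,0,2,0,0,0],[0.6,0,0,7,0,0,0],[0.6,0,0,12,0,0,0],[0.6,0,-4,14,0,0,0],[0.6,1,-9,14,0,0,0],[0.6,2,-14,14,0,0,0],[0.6,3,-19,14,0,0,0],[0.6,4.6,-23.5,14,0,0,0],[0.6,4.6,-25.7,13,0,0,0],[0.6,4.6,-25.7,10,0,0,0]])

```text
t: 38.58
tool_pos: [0.4477, -0.3597, 0.1351]
ee_rot: [0.007, 3.139, -0.004]
contact_force: [0.0, -0.5, -1.1]
gripper_width: 0.04
grasp_force: 14.8
```

Request:
send_rows(targets=[[0.6,0,0,-3,0,0,0],[0.6,0,0,-5.5,0,0,0],[0.6,0,0,-6.5,0,0,0],[0.6,0,0,-6.7,0,0,0],[0.6,0,0,-6.9,0,0,0],[0.6,0,0,-6.9,0,0,0]])

```text
t: 39.33
tool_pos: [0.4473, -0.3575, 0.0661]
ee_rot: [0.004, 3.14, -0.002]
contact_force: [-0.2, -0.0, -1.1]
gripper_width: 0.0399
grasp_force: 14.8
```

Request:
send_rows(targets=[[0.6,0,0,-0.1,0,0,0],[0.6,0,0,-0.2,0,0,0],[0.6,0,0,-0.2,0,0,0]])

```text
t: 39.7
tool_pos: [0.4476, -0.3576, 0.0651]
ee_rot: [0.004, 3.14, -0.002]
contact_force: [-1.6, 1.8, 6.7]
gripper_width: 0.0399
grasp_force: 15.3
```

Request:
send_rows(targets=[[0.3,0,0,0,0,0,0],[-0.2,0,0,0,0,0,0],[-1,0,0,0,0,0,0],[-1,0,0,0,0,0,0],[-1,0,0,5,0,0,0],[-1,0,0,10,0,0,0],[-1,0,0,14,0,0,0],[-1,1,5,16,0,0,0],[-1,2,11,16,0,0,0],[-1,2.8,17,16,0,0,0]])

```text
t: 40.95
tool_pos: [0.475, -0.1856, 0.2234]
ee_rot: [0.006, 3.141, -0.0]
contact_force: [0.6, -0.1, -1.1]
gripper_width: 0.0953
grasp_force: 0.0
```

Request:
send_rows(targets=[[-1,0,5,0,0,0,0],[-1,0,8.7,0,0,0,0],[-1,0,8.7,-5,0,0,0],[-1,0,8.7,-10,0,0,0],[-1,0,8.7,-14,0,0,0],[-1,0,8.7,-16,0,0,0],[-1,0,8.7,-16,0,0,0],[-1,0,8.7,-16,0,0,0]])

```text
t: 41.95
tool_pos: [0.4756, -0.1003, 0.0641]
ee_rot: [0.004, 3.14, -0.001]
contact_force: [-0.5, 0.4, 0.1]
gripper_width: 0.0951
grasp_force: 0.0
```

Request:
send_rows(targets=[[0.2,0,0,0,0,0,0],[0.4,0,0,0,0,0,0],[0.6,0,0,0,0,0,0],[0.6,0,0,0,0,0,0],[0.6,0,0,0,0,0,0],[0.6,0,0,0,0,0,0],[0.6,0,0,2,0,0,0],[0.6,0,0,6,0,0,0],[0.6,0,0,10,0,0,0]])

```text
t: 43.08
tool_pos: [0.4741, -0.0998, 0.1633]
ee_rot: [-0.004, -3.14, -0.001]
contact_force: [0.8, -0.2, -1.1]
gripper_width: 0.0404
grasp_force: 15.0
```

Request:
send_rows(targets=[[0.6,0.4,-4,0,0,0,0],[0.6,0.8,-8,0,0,0,0],[0.6,1.4,-11.5,0,0,0,0],[0.6,1.4,-12.8,0,0,0,0],[0.6,1.4,-12.8,-3,0,0,0],[0.6,1.4,-12.8,-5.5,0,0,0],[0.6,1.4,-12.8,-6.5,0,0,0],[0.6,1.4,-12.8,-6.7,0,0,0],[0.6,1.4,-12.8,-6.7,0,0,0]])

```text
t: 44.2
tool_pos: [0.4894, -0.2281, 0.0971]
ee_rot: [0.004, 3.14, -0.001]
contact_force: [0.1, 0.1, -1.1]
gripper_width: 0.0407
grasp_force: 15.0
```

Request:
send_rows(targets=[[0.6,0,0,-0.15,0,0,0],[0.6,0,0,-0.3,0,0,0],[0.6,0,0,-0.3,0,0,0]])

```text
t: 44.58
tool_pos: [0.4893, -0.2282, 0.094]
ee_rot: [0.004, 3.14, -0.001]
contact_force: [0.7, 0.7, 2.1]
gripper_width: 0.0403
grasp_force: 15.0
```

Request:
send_rows(targets=[[0.3,0,0,0,0,0,0],[-0.2,0,0,0,0,0,0],[-1,0,0,0,0,0,0],[-1,0,0,0,0,0,0],[-1,0,0,5,0,0,0],[-1,0,0,11,0,0,0],[-1,-1,-1,17,0,0,0],[-1,-3,-1.5,23,0,0,0],[-1,-3,-1.5,29.8,0,0,0],[-1,-3,-1.5,29.8,0,0,0]])

```text
t: 45.82
tool_pos: [0.4599, -0.244, 0.3978]
ee_rot: [0.005, 3.133, -0.01]
contact_force: [0.5, -0.4, 0.3]
gripper_width: 0.0949
grasp_force: 0.0
```

```bash
python3 - wrist9.png <<'E'
exec(open('look.py').read())
for n,z in(("spice_jar_mid",.136),("salt_shaker_mid",.121)):
  for d in vision.trace(p,n)[:2]:
    m=d["region"][r,c]&(P[:,2]>z-.012);t=P[m]
    if len(t):print(n,d["confidence"],t[:,2].max(),len(t),t.mean(0),t.min(0),t.max(0))
a=.232;x=np.array([np.cos(a),-np.sin(a)]);y=np.array([-x[1],x[0]]);L=(P[:,:2]-[.546,-.317])@np.array([x,y]).T
m=(abs(P[:,2]-.139)<.008)&(abs(L[:,0])<.012)&(abs(L[:,1])<.035);print("bar",m.sum(),L[m,0].mean())
t=vision.snapshot("top")
for d in vision.landmark_of(t,"jar_mid")[:3]:print(d["confidence"],atz(t,d["location"],.0625))
E
```

```text
45.825 [ 0.46  -0.244  0.398] [ 0.003  1.    -0.006] [-0.591 -0.221  1.682 -0.     1.67  -2.159]
spice_jar_mid 0.65 0.13895991268936997 756 [ 0.49  -0.229  0.136] [ 0.471 -0.248  0.124] [ 0.511 -0.209  0.139]
salt_shaker_mid 0.55 0.1218415065989446 466 [ 0.447 -0.355  0.117] [ 0.432 -0.372  0.109] [ 0.464 -0.341  0.122]
bar 382 0.0003426537710558019
0.63 [0.435 0.228 0.062]
```

View pics/wrist9.png

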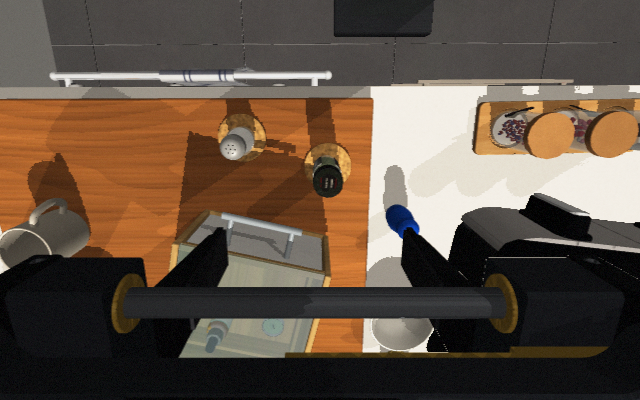

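The view shows the salt shaker back at (236,148) and the spice jar back at (327,178), each within 2 mm of its first measured spot. The drawer is shut (bar within 1 mm of its start) and the arm is clear, so I'm handing in.

```bash
python3 -c "
from h import *
print(finish_job())"
```

```text
the job is handed in; nothing more can be done
None
```

I handed the job in at about 46 s: the jar stands in the free well about 4 mm off its centre, the drawer is shut, and the spice jar and salt shaker are back within about 2 mm of where they stood (all by my own camera measurements; `finish_job` returned no verdict).

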